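# Open the drill jig and hold its leaf up

### The arm

A 7-joint arm with a two-finger parallel gripper is mounted at the origin on the work surface. World frame = base frame: x ahead of the robot, y to its left, z up, the work surface at z = 0. Lengths are in m, angles in degrees, forces in N, time in s.
With the tool pointing down it reaches from about 0.35 to 0.9 m from the base axis. Payload 8.1 kg.
Tool frame: the origin (TCP) lies at the very end of the fingers, on their centre line; the grasp point (between the pads) lies 19 mm behind it; z points along the fingers, y is the line along which they close (so a half turn about z gives the same grasp; the last joint's range is limited). The gripper opens to 85 mm and grips with 20 to 120 N. Pads are 22 mm wide; open, the fingers measure 114 mm over their backs; the gripper's body (76 mm by 85 mm) begins 54 mm behind the grasp point. The pads swing forward as they close: fully open they stand 13 mm farther back than shut.
Start: joints at [-79.618, 24.895, 1.432, 90.138, -0.665, 64.973, -4.303], TCP at [0.175, 0.6, 0.231] pointing down, gripper open.
Joint ranges: [-149.89, 149.89], [-25.12, 119.58], [-72.63, 75.52], [4.76, 147.25], [-75.54, 255.54], [6.69, 114.76], [-157.13, 157.13]. Speed limits (degrees/s): [127.2, 127.2, 172.46, 172.46, 180, 180, 180].

### API

Orientations are given as a 3x3 rotation matrix whose columns are the frame's x, y, z axes.
In Python, from workcell import bot gives the robot as it stands.
- The arm moves only by the tool hand_motion, called after "Call:" by a JSON object that holds its "fn" and its "kwargs", one argument or row to a line. Schema: {"type":"object","properties":{"offsets":{"type":"array","items":{"type":"object","properties":{"aperture":{"type":"number"},"dx":{"type":"number"},"dy":{"type":"number"},"dz":{"type":"number"},"drx":{"type":"number"},"dry":{"type":"number"},"drz":{"type":"number"}},"additionalProperties":false,"required":["aperture"]},"minItems":1,"maxItems":8},"force":{"type":"number"},"only":{"type":"string"},"quiet":{"type":"boolean"},"lines":{"type":"string"}},"required":["offsets"],"additionalProperties":false}. offsets is a list of rows, 1 to 8 of them, each an object with the fields aperture (the opening from 0.0 (shut) to 1.0 (fully open)), dx, dy, dz (the shift in shares of the most that a row can go, 1 being 50 mm), drx, dry, drz (a rotation vector in shares of 90 degrees (1.0 is 90 degrees)); a field left out counts as zero (the opening has to be given); each row shifts and turns the commanded pose from where the row before left it, along the tool's axes as they then stand; what a row does not reach is not made up. A row lasts 1/10 s, in which the tool goes at most 0.05 m and 8.59 degrees, less where a joint would pass 70% of its speed; a pose out of reach is approached as far as the arm can. The fingers move at their own pace and stop on an object; force is the grip in N (left out, the last holds). Time passes only in rows, so rows that do not move let the fingers close. The tool returns the time, the measured TCP pose, the force, the opening and the grip force at its end. only (a regular expression) keeps the lines of the reply that match it, lines (a string "A,B") keeps lines A to B, and quiet returns only ok. Shift and turn numbers lie between -1 and 1, and a call with a number outside is refused. Input that does not fit is refused with a message, and nothing moves.
- bot.get_state(): the state, without advancing time (a new reading comes with each control period).
- bot.get_image(name): name is "side" or "top" or "wrist"; returns a dict with "pixels" (420x560x3 uint8, red, green, blue), "K" (3x3 intrinsics, pixels), "position" and "attitude" of the camera in the world; the wrist camera has in their place "hand_eye" (4x4, takes a point from camera to tool coordinates, whose origin is the TCP and whose axes are the flange's). Camera axes: x right, y up, looking along -z (the intrinsics and any distortion apply to the point x, -y, -z); pixel columns grow to the right and rows downward; lengths in m; the calibration is good to about 2 mm. A picture is of the moment at which its call begins: read the wrist's pose just before it. There is no depth.
- bot.sign_off(): hands the job in; it is judged then, once.
The state is a dict: "clock": time; "joints": joint angles; "qvel": joint speeds; "effort": joint torques, N m; "tool_pos": TCP position; "tcp_rot": TCP orientation; "force": force on the tool from outside, world axes, zero at the start; "torque": the same for the moment, N m; "opening": opening from 0.0 (shut) to 1.0 (fully open); "gripper_force": force on a finger pad.
Only numpy, scipy, OpenCV 4.12 (cv2) and the standard library are available. Lean on these libraries where they do the work, as an engineer would, in place of code of your own. Each camera call takes 0.05 s, during which the arm holds its last target. There are 200 camera calls.

### The job

Open the leaf drill jig so that I can take out the drilled bracket: slacken the red clamp knob (anticlockwise, about a fifth of a turn), draw the slotted strap right back off the leaf by its black peg, then raise the leaf by its bow handle to 60 degrees and keep it there. The leaf has no stay and drops shut when let go, so finish while still holding it at that angle in the gripper. Leave the bracket in its nest and everything else on the bench where it is.

Things in the scene. Friction and masses are not known exactly. Their poses are not given: they have to be found in the camera images.
- jig: Blue drill jig, bolted down. Origin: nest centre at bench height; x runs from clamp end (near robot) to hinge end. Base 270x150x20 mm, x -150..120; ears to y +-100. Hinged aluminium leaf 163x130x12, x -75..88, top z 68. Near end: slotted steel strap 100x32x12, x -160..-60 when home, top z 80; its nose lies 15 mm over the leaf and blocks it; the red knob on a fixed stud clamps it
- clamp_knob (a joint): Rotation of the clamp knob, rad: 0 = fully tight, grows anticlockwise seen from above, stop at 3.1. It starts between 0 and 0.2. Its screw squeezes the strap (it would take about 60 N to drag it) and lets go at about 0.75; beyond 0.8 the strap slides freely. Friction torque 0.2 N m
- knob_grip (a point): Mid-height of the red seven-lobed plastic knob, on its vertical axis: diameter 40 mm, 22 mm high (z 89 to 111 mm), this point at z 102 mm, 105 mm before the jig's origin
- strap (a joint): Travel of the strap along the jig's -x (away from the hinge), m: 0 = home, over the leaf; 0.026 = right back, at its stop; the nose clears the leaf's edge from 0.015. It starts between 0 and 0.004. Drag once unclamped about 2 N
- strap_peg (a point): Point on the axis of the upright black peg on the strap's tail, by which it is drawn: peg diameter 14 mm, 32 mm high (z 80 to 112 mm); this point at z 98 mm, 40 mm from the knob's axis when home
- leaf (a joint): Opening angle of the leaf, rad: 0 = shut on the jig, 1.047 = 60 degrees, stop at 1.9. It weighs about 0.6 kg and falls shut below 1.5; lifting at the handle takes about 4 N
- leaf_handle (a point): Middle of the bar of the black bow handle on the leaf: round bar 12 mm thick, along the jig's y, 90 mm between its two posts, 45 mm above the leaf's top (z 113 mm when shut); 135 mm before the hinge axis and 51 mm above it when the leaf is shut. It turns with the leaf about the hinge
- leaf_hinge (a point): Middle of the leaf's hinge axis, which lies along the jig's y at z 62 mm, 100 mm beyond the jig's origin
- bracket: Grey cast bracket, 92 x 74 x 28 mm, 0.45 kg, in the nest under the leaf between six locating pins. Origin: centre of its underside
- spare_bracket: A second such bracket lying on the bench, to be left alone. Origin: centre of its underside
- chip_brush: Chip brush lying to the left of the jig (+y), to be left alone. Origin: underside, its x along the handle
- spanner: Steel spanner lying to the right of the jig (-y), to be left alone. Origin: underside, its x along its length
- cutter_carton: Small carton 85 x 150 x 34 mm on the right of the bench, to be left alone. Origin: centre of its underside
- oil_can: Blue spray can of cutting oil with a red cap, diameter 52, 152 mm high, on the left of the bench, to be left alone. Origin: centre of its underside

How it is judged:
By the outcome, as a careful person would: the job done as asked, in the order asked, and still so for the second after the job is handed in, while the arm keeps its last pose, push and grip.
It also fails if it takes over 58 s, if anything falls off the work surface, if the arm or the gripper's body presses on something with over 40 N, if the wrist force passes 120 N, or if a joint passes its speed limit or range.

## Working session

There is one attempt and no reset: what is moved stays moved. The work goes in short steps, Python scripts to look and compute and a tool call to move; the robot and the scene stay as the last step left them, time stands still between calls to the robot, and variables do not carry over. Pictures are saved under pics/ and viewed, at most 10 in all, crops included, and the job is handed in when it is done.

```bash
ls; mkdir -p pics; python3 - <<'E'
from workcell import bot
import cv2,json,numpy as np
s=bot.get_state();print(s)
for n in("top","side"):
    d=bot.get_image(n);cv2.imwrite(f"pics/{n}0.png",d["pixels"][:,:,::-1])
    print(n,{k:np.round(v,4).tolist() for k,v in d.items() if k!="pixels"})
E
```

```text
pics
workcell.py
{'clock': 0.0, 'joints': array([-79.61902302,  24.93826813,   1.4311791 ,  90.18921486,
        -0.6649316 ,  64.97095617,  -4.30214063]), 'qvel': array([ 0.09013358,  0.00542201, -0.00513688,  0.01676627, -0.05912886,
        0.03467815,  0.09664171]), 'effort': array([-1.16533256e-04, -6.70482302e+01,  1.02558296e+00, -3.16205692e+01,
        1.57792785e-02,  1.26489275e-02, -2.40452590e-05]), 'tool_pos': array([0.17491016, 0.59951279, 0.23050555]), 'tcp_rot': array([[-9.59985472e-01,  2.80049643e-01, -3.02935818e-04],
       [ 2.80049771e-01,  9.59984241e-01, -1.54354127e-03],
       [-1.41454570e-04, -1.56661430e-03, -9.99998763e-01]]), 'force': array([-0.43384948, -0.38413845,  0.44521045]), 'torque': array([0.00927766, 0.04967613, 0.01188636]), 'gripper_force': 0.0, 'opening': 1.0033196743757844}
top {'K': [[395.4822, 0.0, 277.1759], [0.0, 395.4822, 207.7533], [0.0, 0.0, 1.0]], 'position': [0.4237, 0.0464, 1.4326], 'attitude': [[-0.0041, 0.9969, -0.078], [-1.0, -0.0034, 0.0091], [0.0088, 0.078, 0.9969]]}
side {'K': [[435.7175, 0.0, 284.213], [0.0, 435.7175, 208.2837], [0.0, 0.0, 1.0]], 'position': [0.1859, -0.6982, 0.9679], 'attitude': [[0.9296, 0.2573, -0.2637], [-0.3681, 0.6811, -0.633], [0.0167, 0.6855, 0.7279]]}
```

View pics/top0.png

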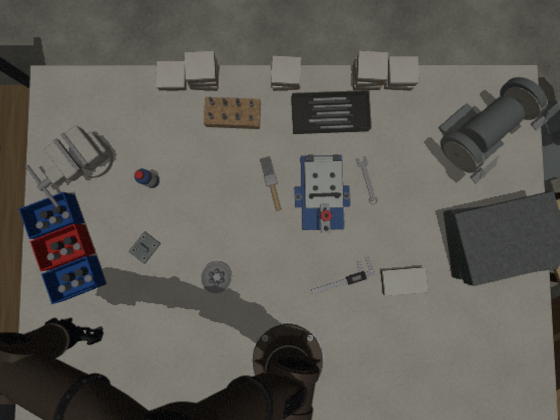

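View pics/side0.png

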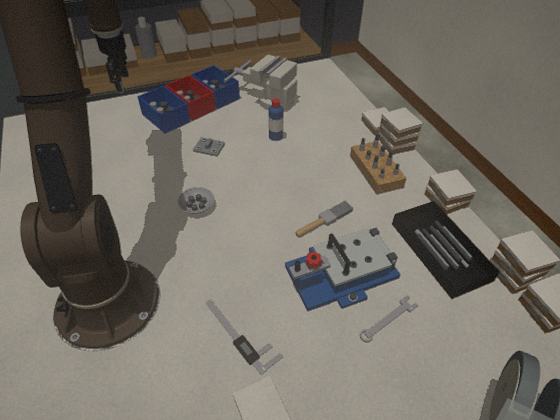

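The top view shows the jig near (323,190), with the knob at (326,215), the handle bar at about (324,194) and the clamp end towards the robot. In the side view the knob is at (314,260), the peg at (296,267) and the handle at about (338,255). I'll measure roughly first, then refine with the wrist camera.

```bash
cat > h.py <<'E'
from workcell import bot
import cv2,numpy as np
from scipy.spatial.transform import Rotation as R
def cam(n):
    s=bot.get_state();d=bot.get_image(n)
    if n=="wrist":
        T=np.eye(4);T[:3,:3]=s["tcp_rot"];T[:3,3]=s["tool_pos"];T=T@np.array(d["hand_eye"])
        P,A=T[:3,3],T[:3,:3]
    else:P,A=np.array(d["position"]),np.array(d["attitude"])
    return d["pixels"],np.array(d["K"]),P,A,d
def ray(c,uv):
    x,y,_=np.linalg.inv(c[1])@[uv[0],uv[1],1];v=c[3]@[x,-y,-1];return v/np.linalg.norm(v)
def plane(c,uv,z):
    v=ray(c,uv);return c[2]+v*(z-c[2][2])/v[2]
def proj(c,p):
    q=c[3].T@(np.array(p)-c[2]);q=c[1]@[q[0],-q[1],-q[2]];return q[:2]/q[2]
def tri(c1,u1,c2,u2):
    A=0;b=0
    for c,u in((c1,u1),(c2,u2)):
        v=ray(c,u);M=np.eye(3)-np.outer(v,v);A=A+M;b=b+M@c[2]
    return np.linalg.solve(A,b)
def red(c,lo=(0,0),hi=(560,420)):
    h=cv2.cvtColor(c[0],cv2.COLOR_RGB2HSV);m=((h[...,0]<8)|(h[...,0]>172))&(h[...,1]>150)&(h[...,2]>70)
    k=np.zeros_like(m);k[lo[1]:hi[1],lo[0]:hi[0]]=1;m=(m&k).astype(np.uint8)
    n,l,st,ce=cv2.connectedComponentsWithStats(m);i=1+np.argmax(st[1:,4]);return ce[i],st[i],l==i
E
python3 - <<'E'
from h import *
t=cam("top");s=cam("side")
a,_,_=red(t,(300,190),(350,240));b,_,_=red(s,(290,240),(340,280))
print(a,b,tri(t,a,s,b),plane(t,a,.111),plane(s,b,.104))
h=cv2.cvtColor(t[0],cv2.COLOR_RGB2HSV);m=((h[...,0]>100)&(h[...,0]<125)&(h[...,1]>130)).astype(np.uint8);m[:, :280]=0;m[:,370:]=0;m[:140]=0;m[245:]=0
pts=np.argwhere(m)[:,::-1].astype(np.float32)
W=np.array([plane(t,p,.02)[:2] for p in pts],np.float32);print(cv2.minAreaRect(W),len(W))
print(np.round(bot.get_image("wrist")["hand_eye"],4).tolist(),np.round(bot.get_image("wrist")["K"],1).tolist())
E
```

```text
[326.37037037 214.37037037] [313.2962963  257.97222222] [ 0.50380858 -0.13062594  0.10667768] [ 0.50428064 -0.13034187  0.111     ] [ 0.50403392 -0.12863164  0.104     ]
((0.47240084409713745, -0.14157132804393768), (0.10425904393196106, 0.0517374686896801), 69.49716186523438) 16
[[0.0004, 0.9586, 0.2847, 0.0723], [1.0, -0.0003, -0.0002, -0.0003], [-0.0001, 0.2847, -0.9586, -0.1427], [0.0, 0.0, 0.0, 1.0]] [[293.6, 0.0, 282.2], [0.0, 293.6, 206.6], [0.0, 0.0, 1.0]]
```

The manual's scale: shifts go in shares of 50 mm and turns go in shares of 90 degrees. Converting my numbers, -0.035 m is -0.7, -0.033 m is -0.66.

Call:
{"fn": "hand_motion", "kwargs": {
  "offsets": [
    {"aperture":1,"dx":-0.66,"dy":-0.7,"dz":-0.06},
    {"aperture":1,"dx":-0.66,"dy":-0.7,"dz":-0.06},
    {"aperture":1,"dx":-0.66,"dy":-0.7,"dz":-0.06},
    {"aperture":1,"dx":-0.66,"dy":-0.7,"dz":-0.06},
    {"aperture":1,"dx":-0.66,"dy":-0.7,"dz":-0.06},
    {"aperture":1,"dx":-0.66,"dy":-0.7,"dz":-0.06},
    {"aperture":1,"dx":-0.66,"dy":-0.7,"dz":-0.06},
    {"aperture":1,"dx":-0.66,"dy":-0.7,"dz":-0.06}
  ]
}}

```text
clock: 1.1
tool_pos: [0.3506, 0.2554, 0.2557]
tcp_rot: [[-0.96, 0.28, 0.0], [0.28, 0.96, 0.001], [-0.0, 0.001, -1.0]]
force: [1.3, 0.0, -0.1]
opening: 1.004
gripper_force: 0.0
```

Call:
{"fn": "hand_motion", "kwargs": {
  "offsets": [
    {"aperture":1,"dx":-0.66,"dy":-0.7,"dz":-0.06},
    {"aperture":1,"dx":-0.66,"dy":-0.7,"dz":-0.06},
    {"aperture":1,"dx":-0.66,"dy":-0.7,"dz":-0.06},
    {"aperture":1,"dx":-0.66,"dy":-0.7,"dz":-0.06},
    {"aperture":1,"dx":-0.66,"dy":-0.7,"dz":-0.06},
    {"aperture":1,"dx":-0.66,"dy":-0.7,"dz":-0.06},
    {"aperture":1,"drz":-0.09},
    {"aperture":1,"drz":-0.09}
  ]
}}

```text
clock: 1.9
tool_pos: [0.4817, -0.0015, 0.2734]
tcp_rot: [[-1.0, -0.001, 0.0], [-0.001, 1.0, -0.0], [-0.0, -0.0, -1.0]]
force: [0.1, 1.0, 0.3]
opening: 0.999
gripper_force: 0.0
```

Now tool x = −world x and tool y = +world y.

In the tool's units: -0.043 m is -0.86, -0.02 m is -0.4.

Call:
{"fn": "hand_motion", "kwargs": {
  "offsets": [
    {"aperture":1,"dx":-0.4,"dy":-0.86},
    {"aperture":1,"dx":-0.4,"dy":-0.86},
    {"aperture":1,"dx":-0.4,"dy":-0.86},
    {"aperture":1}
  ]
}}

```text
clock: 2.3
tool_pos: [0.5421, -0.136, 0.2735]
tcp_rot: [[-1.0, 0.009, 0.001], [0.009, 1.0, -0.004], [-0.001, -0.004, -1.0]]
force: [0.6, -0.6, -0.0]
opening: 1.0
gripper_force: 0.0
```

```bash
python3 - <<'E'
from h import *
c=cam("wrist");cv2.imwrite("pics/w1.png",c[0][:,:,::-1])
import pickle;pickle.dump(c[:4],open("w1.pkl","wb"))
a,st,_=red(c);print(a,st,plane(c,a,.108))
print(bot.get_state()["tool_pos"])
E
```

```text
[288.70114943 151.38569604] [270 134  37  37 783] [ 0.50170419 -0.12975119  0.108     ]
[ 0.54139793 -0.13255131  0.27313928]
```

View pics/w1.png

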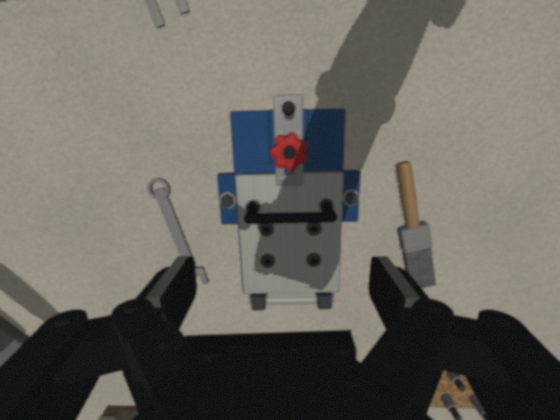

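Wrist view: knob (289,151), peg (289,109), handle bar from (247,216) to (336,216), leaf corners (237,173), (342,172), (340,290) and (243,293), base near corners (231,112) and (344,109). Next I'll work out the yaw.

```bash
python3 - <<'E'
from h import *
c=cam("wrist");print(bot.get_state()["tool_pos"],bot.get_state()["qvel"].max())
a,st,_=red(c);print("knob",a,plane(c,a,.108))
g=cv2.cvtColor(c[0],cv2.COLOR_RGB2GRAY)
h=cv2.cvtColor(c[0],cv2.COLOR_RGB2HSV)
# blue near base part
m=((h[...,0]>100)&(h[...,0]<125)&(h[...,1]>120)&(h[...,2]>40)).astype(np.uint8);m[240:]=0
pts=np.argwhere(m)[:,::-1]
def fit(P):
    vx,vy,x,y=cv2.fitLine(np.array(P,np.float32),cv2.DIST_HUBER,0,.001,.001).ravel();return np.degrees(np.arctan2(vy,vx)),(x,y)
L=[];Rr=[];M=[]
for r in range(114,168):
    x=pts[pts[:,1]==r][:,0]
    l,q=plane(c,(x.min(),r),.02),plane(c,(x.max()+1,r),.02);L.append(l[:2]);Rr.append(q[:2]);M.append((l+q)[:2]/2)
print("left",fit(L),"right",fit(Rr),"mid",fit(M),"width",np.median(np.array(Rr)[:,1]-np.array(L)[:,1]))
ne=[plane(c,(x,pts[pts[:,0]==x][:,1].min()),.02)[:2] for x in list(range(236,270))+list(range(306,340))];print("near",fit(ne))
# leaf near edge, handle, peg
d=(g<45).astype(np.uint8)
for nm,(x0,y0,x1,y1),z in(("peg",(278,98,300,122),.112),("bar",(255,205,328,226),.117)):
    mm=d[y0:y1,x0:x1];p=np.argwhere(mm)[:,::-1]+[x0,y0];W=[plane(c,q+.5,z)[:2] for q in p];print(nm,p.mean(0),np.mean(W,0),np.ptp(p,0),fit(W))
for p in((237,173),(342,172),(340,290),(243,293)):print(plane(c,p,.068))
E
```

```text
[ 0.54106114 -0.13008638  0.27298741] 1.259365960757006
knob [285.05289673 152.51007557] [ 0.50190165 -0.12986297  0.108     ]
left (np.float32(0.70367396), (np.float32(0.49548474), np.float32(-0.20132515))) right (np.float32(0.843935), (np.float32(0.49134734), np.float32(-0.057299413))) mid (np.float32(0.9315299), (np.float32(0.49407142), np.float32(-0.1292722))) width 0.14411234146726623
near (np.float32(-89.10757), (np.float32(0.4598344), np.float32(-0.116588876)))
peg [284.86440678 111.66101695] [ 0.46216624 -0.12944528] [ 9 10] (np.float32(-58.770184), (np.float32(0.46216625), np.float32(-0.12944528)))
bar [293.87804878 217.60859466] [ 0.57069955 -0.12020081] [72 20] (np.float32(-86.21233), (np.float32(0.5706996), np.float32(-0.12020081)))
[ 0.53004068 -0.18710549  0.068     ]
[ 0.52959101 -0.06170589  0.068     ]
[ 0.69003088 -0.05612453  0.068     ]
[ 0.69398857 -0.18719957  0.068     ]
```

In the tool's units: 0.04 m is 0.8, 0.038 m is 0.76, 7.6 degrees / 90 = 0.0844.

Call:
{"fn": "hand_motion", "kwargs": {
  "offsets": [
    {"aperture":1,"dx":0.76,"dz":0.4},
    {"aperture":1,"dz":0.8},
    {"aperture":1,"dz":0.8},
    {"aperture":1,"drz":0.0844},
    {"aperture":1,"drz":0.0844},
    {"aperture":1,"drz":0.0844},
    {"aperture":1,"drz":0.0844},
    {"aperture":1,"drz":0.0844}
  ]
}}

```text
clock: 3.2
tool_pos: [0.503, -0.1268, 0.1733]
tcp_rot: [[-0.785, 0.619, -0.0], [0.619, 0.785, 0.001], [0.001, 0.001, -1.0]]
force: [0.0, -0.1, 0.6]
opening: 0.998
gripper_force: 0.0
```

Call:
{"fn": "hand_motion", "kwargs": {
  "offsets": [
    {"aperture":1},
    {"aperture":1},
    {"aperture":1}
  ]
}}

```text
clock: 3.5
tool_pos: [0.5031, -0.1281, 0.1734]
tcp_rot: [[-0.79, 0.613, 0.0], [0.613, 0.79, 0.001], [0.0, 0.0, -1.0]]
force: [-0.1, -0.2, 0.3]
opening: 1.005
gripper_force: 0.0
```

```bash
python3 - <<'E'
from h import *
s=bot.get_state();c=cam("wrist");print(s["tool_pos"],s["joints"]);cv2.imwrite("pics/w2.png",c[0][:,:,::-1])
a,st,_=red(c);print(a,st,plane(c,a,.108))
print("in tool",s["tcp_rot"].T@([.503,-.13,.083]-s["tool_pos"]))
E
```

```text
[ 0.50311968 -0.12809593  0.17335248] [-20.00901463  20.8611939   37.54828917 111.28153886 -15.81075337
  52.97620673  77.52526422]
[278.82743078 218.77141017] [ 253  193   52   53 1553] [ 0.50072994 -0.1295774   0.108     ]
in tool [-0.00109351 -0.00161979  0.09035149]
```

View pics/w2.png

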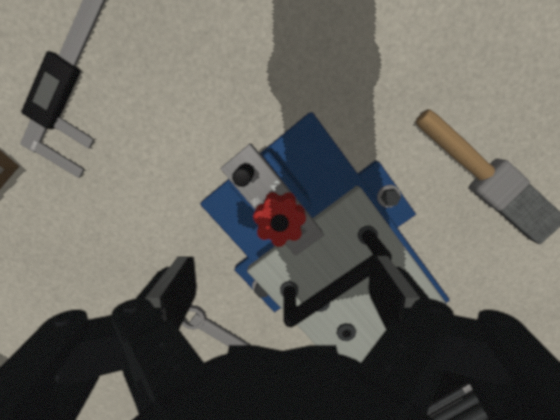

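The wrist view shows the knob at (279,219), centred between the fingers, with the handle clear of them. Next: descend and grip.

In the tool's units: 0.03 m is 0.6, -0.002 m is -0.04.

Call:
{"fn": "hand_motion", "kwargs": {
  "offsets": [
    {"aperture":1,"dy":-0.04,"dz":0.6},
    {"aperture":1,"dz":0.6},
    {"aperture":1,"dz":0.58},
    {"aperture":1},
    {"aperture":0.3},
    {"aperture":0.3},
    {"aperture":0.3},
    {"aperture":0.3}
  ],
  "force": 50
}}

```text
clock: 4.35
tool_pos: [0.5028, -0.1306, 0.0858]
tcp_rot: [[-0.787, 0.616, 0.002], [0.616, 0.787, 0.0], [-0.002, 0.002, -1.0]]
force: [-0.7, -0.2, 8.7]
opening: 0.454
gripper_force: 49.1
```

Call:
{"fn": "hand_motion", "kwargs": {
  "offsets": [
    {"aperture":0.3},
    {"aperture":0.3},
    {"aperture":0.3},
    {"aperture":0.3}
  ]
}}

```text
clock: 4.75
tool_pos: [0.5029, -0.1306, 0.0858]
tcp_rot: [[-0.787, 0.616, 0.003], [0.616, 0.787, 0.0], [-0.002, 0.002, -1.0]]
force: [-1.2, 0.4, 9.3]
opening: 0.453
gripper_force: 49.1
```

Gripped, with a light push of about 9 N upwards. I'll ease up 2 mm and turn anticlockwise about 72°.

In the tool's units: -0.002 m is -0.04, -6 degrees / 90 = -0.0667.

Call:
{"fn": "hand_motion", "kwargs": {
  "offsets": [
    {"aperture":0.3,"dz":-0.04},
    {"aperture":0.3,"drz":-0.0667},
    {"aperture":0.3,"drz":-0.0667},
    {"aperture":0.3,"drz":-0.0667},
    {"aperture":0.3,"drz":-0.0667},
    {"aperture":0.3,"drz":-0.0667},
    {"aperture":0.3,"drz":-0.0667}
  ]
}}

```text
clock: 5.45
tool_pos: [0.5028, -0.1303, 0.0861]
tcp_rot: [[-1.0, 0.032, 0.002], [0.032, 1.0, -0.001], [-0.002, -0.001, -1.0]]
force: [5.3, -0.7, -16.1]
opening: 0.447
gripper_force: 56.9
```

Call:
{"fn": "hand_motion", "kwargs": {
  "offsets": [
    {"aperture":0.3,"drz":-0.0667},
    {"aperture":0.3,"drz":-0.0667},
    {"aperture":0.3,"drz":-0.0667},
    {"aperture":0.3,"drz":-0.0667},
    {"aperture":0.3,"drz":-0.0667},
    {"aperture":0.3,"drz":-0.0667},
    {"aperture":0.3},
    {"aperture":0.3}
  ]
}}

```text
clock: 6.25
tool_pos: [0.5027, -0.13, 0.0861]
tcp_rot: [[-0.829, -0.559, 0.001], [-0.559, 0.829, -0.0], [-0.001, -0.001, -1.0]]
force: [6.2, 0.4, -14.6]
opening: 0.449
gripper_force: 57.3
```

In the tool's units: -0.04 m is -0.8.

Call:
{"fn": "hand_motion", "kwargs": {
  "offsets": [
    {"aperture":1},
    {"aperture":1},
    {"aperture":1},
    {"aperture":1},
    {"aperture":1,"dz":-0.8},
    {"aperture":1,"dz":-0.8},
    {"aperture":1}
  ]
}}

```text
clock: 6.95
tool_pos: [0.5048, -0.1313, 0.1712]
tcp_rot: [[-0.83, -0.558, 0.008], [-0.558, 0.83, -0.001], [-0.006, -0.005, -1.0]]
force: [0.6, 0.2, 0.3]
opening: 0.999
gripper_force: 0.0
```

Call:
{"fn": "hand_motion", "kwargs": {
  "offsets": [
    {"aperture":1,"drz":0.0756},
    {"aperture":1,"drz":0.0756},
    {"aperture":1,"drz":0.0756},
    {"aperture":1,"drz":0.0756},
    {"aperture":1,"drz":0.0556},
    {"aperture":1},
    {"aperture":1},
    {"aperture":1}
  ]
}}

```text
clock: 7.75
tool_pos: [0.5018, -0.1304, 0.1662]
tcp_rot: [[-0.999, -0.032, -0.0], [-0.032, 0.999, 0.0], [0.0, 0.0, -1.0]]
force: [-0.6, -0.0, 0.3]
opening: 0.998
gripper_force: 0.0
```

```bash
python3 - <<'E'
from h import *
s=bot.get_state();c=cam("wrist");print(s["tool_pos"],s["joints"]);cv2.imwrite("pics/w3.png",cv2.resize(c[0][120:320,200:380,::-1],None,fx=3,fy=3))
a,st,_=red(c);print(a,st,plane(c,a,.108))
E
```

```text
[ 0.50183707 -0.13038301  0.16624805] [ -8.3608476   19.46203503  22.05240302 111.00506721  -9.23784211
  51.231022   110.21157249]
[282.26352129 220.82796318] [ 257  194   53   55 1738] [ 0.49985266 -0.13060843  0.108     ]
```

View pics/w3.png

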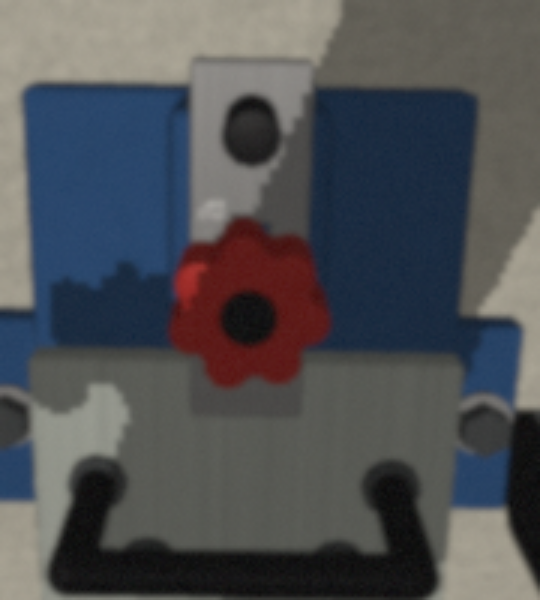

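The knob has turned (a lobe now points at the peg) and the strap nose is still over the leaf. The peg is at crop (250,130), about 40 mm from the knob. Next I'll go to the peg.

In the tool's units: 0.0393 m is 0.786, 0.001 m is 0.02, 0.9 degrees / 90 = 0.01.

Call:
{"fn": "hand_motion", "kwargs": {
  "offsets": [
    {"aperture":1,"dx":0.786,"dy":0.02,"drz":0.01},
    {"aperture":1},
    {"aperture":1,"dz":0.6},
    {"aperture":1,"dz":0.6},
    {"aperture":1,"dz":0.42},
    {"aperture":1},
    {"aperture":0},
    {"aperture":0}
  ],
  "force": 40
}}

```text
clock: 8.6
tool_pos: [0.4635, -0.1309, 0.0864]
tcp_rot: [[-1.0, -0.015, 0.002], [-0.015, 1.0, -0.0], [-0.002, -0.0, -1.0]]
force: [0.7, 0.3, 0.3]
opening: 0.692
gripper_force: 0.0
```

Call:
{"fn": "hand_motion", "kwargs": {
  "offsets": [
    {"aperture":0},
    {"aperture":0},
    {"aperture":0},
    {"aperture":0},
    {"aperture":0},
    {"aperture":0}
  ]
}}

```text
clock: 9.2
tool_pos: [0.463, -0.1308, 0.0859]
tcp_rot: [[-1.0, -0.014, 0.001], [-0.014, 1.0, -0.0], [-0.001, -0.0, -1.0]]
force: [-1.9, -0.4, 6.0]
opening: 0.148
gripper_force: 38.9
```

In the tool's units: 0.005 m is 0.1, 0.004 m is 0.08.

Call:
{"fn": "hand_motion", "kwargs": {
  "offsets": [
    {"aperture":0,"dx":0.08,"dz":-0.02},
    {"aperture":0,"dx":0.1},
    {"aperture":0,"dx":0.1},
    {"aperture":0,"dx":0.1},
    {"aperture":0}
  ]
}}

```text
clock: 9.7
tool_pos: [0.4421, -0.131, 0.0861]
tcp_rot: [[-1.0, -0.014, -0.002], [-0.014, 1.0, 0.0], [0.002, 0.0, -1.0]]
force: [-1.3, -3.2, -6.3]
opening: 0.145
gripper_force: 39.4
```

Call:
{"fn": "hand_motion", "kwargs": {
  "offsets": [
    {"aperture":0,"dx":0.1},
    {"aperture":0,"dx":0.06},
    {"aperture":0,"dx":0.02},
    {"aperture":0},
    {"aperture":0}
  ]
}}

```text
clock: 10.2
tool_pos: [0.4401, -0.1311, 0.0865]
tcp_rot: [[-1.0, -0.016, 0.009], [-0.016, 1.0, -0.002], [-0.009, -0.002, -1.0]]
force: [21.3, -3.1, -34.2]
opening: 0.142
gripper_force: 39.4
```

The strap moved 23 mm and met its stop (force rose to 21 N). I'll ease off, release, rise, go over the handle and turn 90°.

In the tool's units: -0.04 m is -0.8, -0.02 m is -0.4.

Call:
{"fn": "hand_motion", "kwargs": {
  "offsets": [
    {"aperture":0,"dx":-0.1,"dz":0.02},
    {"aperture":0},
    {"aperture":0.6},
    {"aperture":0.6},
    {"aperture":0.6},
    {"aperture":0.6,"dz":-0.8},
    {"aperture":0.6,"dz":-0.8},
    {"aperture":0.6,"dz":-0.4}
  ]
}}

```text
clock: 11.0
tool_pos: [0.4402, -0.1312, 0.188]
tcp_rot: [[-1.0, -0.014, 0.003], [-0.014, 1.0, -0.0], [-0.003, -0.0, -1.0]]
force: [0.8, -0.2, -0.2]
opening: 0.598
gripper_force: 0.0
```

Call:
{"fn": "hand_motion", "kwargs": {
  "offsets": [
    {"aperture":0.5,"dx":-0.9},
    {"aperture":0.5,"dx":-0.9},
    {"aperture":0.5,"dx":-0.9},
    {"aperture":0.5,"drz":0.0911},
    {"aperture":0.5,"drz":0.0911},
    {"aperture":0.5,"drz":0.0911},
    {"aperture":0.5,"drz":0.0911},
    {"aperture":0.5,"drz":0.0911}
  ]
}}

```text
clock: 11.8
tool_pos: [0.5742, -0.1287, 0.1851]
tcp_rot: [[-0.76, 0.649, -0.001], [0.649, 0.76, 0.0], [0.001, -0.0, -1.0]]
force: [-0.1, -0.4, 0.4]
opening: 0.5
gripper_force: 0.0
```

Call:
{"fn": "hand_motion", "kwargs": {
  "offsets": [
    {"aperture":0.5,"drz":0.0911},
    {"aperture":0.5,"drz":0.0911},
    {"aperture":0.5,"drz":0.0911},
    {"aperture":0.5,"drz":0.0911},
    {"aperture":0.5,"drz":0.0911},
    {"aperture":0.5,"drz":0.0889},
    {"aperture":0.5},
    {"aperture":0.5}
  ]
}}

```text
clock: 12.6
tool_pos: [0.5744, -0.1287, 0.1851]
tcp_rot: [[-0.019, 1.0, -0.001], [1.0, 0.019, 0.0], [0.0, -0.001, -1.0]]
force: [0.9, 0.6, 0.1]
opening: 0.501
gripper_force: 0.0
```

```bash
python3 - <<'E'
from h import *
s=bot.get_state();c=cam("wrist");print(s["tool_pos"],s["tcp_rot"].round(3),s["joints"]);cv2.imwrite("pics/w4.png",c[0][:,:,::-1])
a,st,_=red(c);print(a,st,plane(c,a,.108))
for n,p in(("bar",(.5728,-.129,.113)),("peg",(.4395,-.131,.112)),("knob",(.5028,-.13,.111))):print(n,proj(c,p))
print("in tool",s["tcp_rot"].T@([.5728,-.129,.094]-s["tool_pos"]))
E
```

```text
[ 0.57438082 -0.12867249  0.18511194] [[-0.019  1.    -0.001]
 [ 1.     0.019  0.   ]
 [ 0.    -0.001 -1.   ]] [-24.05884789  29.11628818  46.40823964 101.33859311 -24.01067655
  59.98072439  32.13822015]
[193.04523227 212.69621027] [ 166  188   53   51 1636] [ 0.50437161 -0.12809166  0.108     ]
bar [280.09681089 217.40549198]
peg [107.83768565 216.31726282]
knob [190.06283571 216.17005364]
in tool [-0.00030511 -0.00153801  0.09111275]
```

View pics/w4.png

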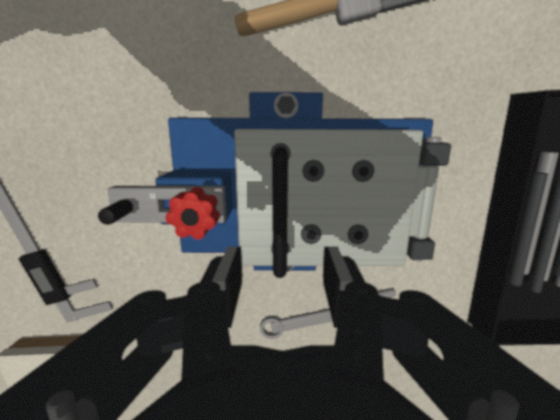

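The wrist view shows the strap nose at column 224, clear of the leaf edge at 236. The bar is at column 280, between the fingers and where predicted. Next: descend and grip.

In the tool's units: 0.03 m is 0.6, -0.0015 m is -0.03.

Call:
{"fn": "hand_motion", "kwargs": {
  "offsets": [
    {"aperture":0.5,"dy":-0.03,"dz":0.6},
    {"aperture":0.5,"dz":0.6},
    {"aperture":0.5,"dz":0.6},
    {"aperture":0.5},
    {"aperture":0},
    {"aperture":0},
    {"aperture":0},
    {"aperture":0}
  ],
  "force": 40
}}

```text
clock: 13.45
tool_pos: [0.5724, -0.1295, 0.097]
tcp_rot: [[-0.014, 1.0, -0.0], [1.0, 0.014, 0.0], [0.0, -0.0, -1.0]]
force: [-6.7, 0.2, 4.5]
opening: 0.119
gripper_force: 39.1
```

Call:
{"fn": "hand_motion", "kwargs": {
  "offsets": [
    {"aperture":0},
    {"aperture":0},
    {"aperture":0}
  ]
}}

```text
clock: 13.75
tool_pos: [0.5724, -0.1295, 0.0969]
tcp_rot: [[-0.015, 1.0, -0.0], [1.0, 0.015, 0.0], [0.0, -0.0, -1.0]]
force: [-6.3, -0.2, 5.5]
opening: 0.121
gripper_force: 39.1
```

In the tool's units: -0.0116 m is -0.232, -0.0111 m is -0.222.

Call:
{"fn": "hand_motion", "kwargs": {
  "offsets": [
    {"aperture":0,"dy":0.1,"dz":-0.232},
    {"aperture":0,"dy":0.118,"dz":-0.222},
    {"aperture":0,"dy":0.138,"dz":-0.21},
    {"aperture":0,"dy":0.156,"dz":-0.198},
    {"aperture":0}
  ]
}}

```text
clock: 14.25
tool_pos: [0.597, -0.1291, 0.1408]
tcp_rot: [[-0.014, 1.0, -0.003], [1.0, 0.014, 0.001], [0.001, -0.003, -1.0]]
force: [-14.5, -0.2, 6.2]
opening: 0.125
gripper_force: 39.7
```

In the tool's units: 0.0107 m is 0.214, 0.0101 m is 0.202.

Call:
{"fn": "hand_motion", "kwargs": {
  "offsets": [
    {"aperture":0,"dy":0.172,"dz":-0.184},
    {"aperture":0,"dy":0.188,"dz":-0.168},
    {"aperture":0,"dy":0.202,"dz":-0.15},
    {"aperture":0,"dy":0.214,"dz":-0.132},
    {"aperture":0}
  ]
}}

```text
clock: 14.75
tool_pos: [0.6376, -0.1287, 0.1743]
tcp_rot: [[-0.015, 1.0, 0.001], [1.0, 0.015, 0.0], [0.0, 0.001, -1.0]]
force: [-16.1, 2.8, 19.3]
opening: 0.122
gripper_force: 41.8
```

Call:
{"fn": "hand_motion", "kwargs": {
  "offsets": [
    {"aperture":0,"dy":0.224,"dz":-0.114},
    {"aperture":0,"dy":0.234,"dz":-0.094},
    {"aperture":0,"dy":0.242,"dz":-0.072},
    {"aperture":0,"dy":0.246,"dz":-0.052},
    {"aperture":0},
    {"aperture":0},
    {"aperture":0}
  ]
}}

```text
clock: 15.45
tool_pos: [0.6857, -0.1281, 0.1905]
tcp_rot: [[-0.015, 1.0, 0.003], [1.0, 0.015, -0.001], [-0.001, 0.003, -1.0]]
force: [-5.3, -0.1, 9.6]
opening: 0.125
gripper_force: 41.5
```

```bash
python3 - <<'E'
from h import *
s=bot.get_state();t=s["tool_pos"];print(t,s["force"])
for n in("wrist","side"):
    c=cam(n);cv2.imwrite(f"pics/{n}5.png",c[0][:,:,::-1])
    for p in((.5724+.135-.0233,-.129,.2044),):print(n,proj(c,p))
E
```

```text
[ 0.68567254 -0.12810046  0.19045604] [-5.31770909 -0.13672141  9.62604379]
wrist [279.06441277 274.49322685]
side [384.40448338 211.3949375 ]
```

```bash
python3 -c "
import cv2,numpy as np
a=cv2.imread('pics/side5.png')[150:330,230:450];a=cv2.resize(a,(480,393));b=cv2.resize(cv2.imread('pics/wrist5.png'),(320,240));o=np.zeros((393,800,3),np.uint8);o[:,:480]=a;o[:240,480:]=b;cv2.imwrite('pics/m5.png',o)"
```

```text
(no output)
```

View pics/m5.png

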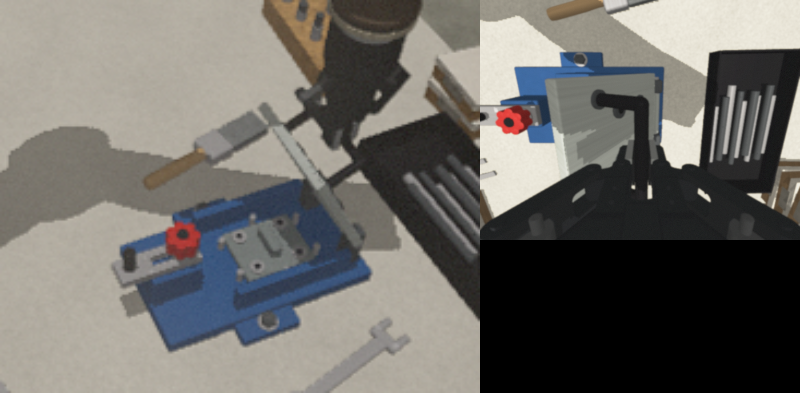

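The combined view shows the leaf standing open with the bar held between the fingers at wrist crop (640,185). The bracket is in its nest at (268,245) and the strap is back. The bar's travel gives about 60.7°, so I'll trim it by 1 mm and settle.

In the tool's units: -0.0014 m is -0.028.

Call:
{"fn": "hand_motion", "kwargs": {
  "offsets": [
    {"aperture":0,"dy":-0.028},
    {"aperture":0},
    {"aperture":0},
    {"aperture":0},
    {"aperture":0}
  ],
  "force": 50
}}

```text
clock: 16.05
tool_pos: [0.684, -0.1281, 0.1902]
tcp_rot: [[-0.015, 1.0, 0.003], [1.0, 0.015, -0.001], [-0.001, 0.003, -1.0]]
force: [-5.8, -0.4, 9.5]
opening: 0.122
gripper_force: 49.0
```

```bash
python3 - <<'E'
from h import *
s=bot.get_state();t=s["tool_pos"];x=t[0]-.5724-.135
print(t,159.3-np.degrees(np.arccos(x/.1443)),s["gripper_force"])
c=cam("side")
# predicted leaf near-edge top corners at several angles, for comparison with picture
for th in(57,60,63):
    a=np.radians(th);u=np.array([-np.cos(a),np.sin(a)]);n=np.array([np.sin(a),np.cos(a)])
    q=.175*u+.006*n;print(th,[proj(c,(.7074+q[0],-.128+y,.062+q[1])).round(1) for y in(.065,-.065)])
cv2.imwrite("pics/s6.png",cv2.resize(c[0][180:280,330:430,::-1],None,fx=6,fy=6,interpolation=2))
E
```

```text
[ 0.68400629 -0.12811892  0.19022153] 59.97011339644911 48.96670639514923
57 [array([347.3, 197.9]), array([373.8, 236.2])]
60 [array([350.5, 195.8]), array([377.2, 234. ])]
63 [array([353.7, 193.7]), array([380.7, 231.8])]
```

View pics/s6.png

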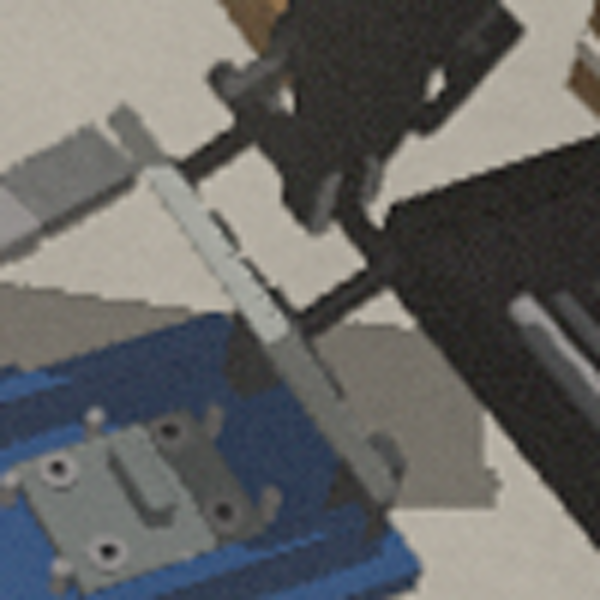

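The leaf's corner at (350,197) matches the 60° prediction of (350.5,195.8). Handing in.

```bash
python3 -c "
from workcell import bot
print(bot.sign_off())"
```

```text
the job is handed in; nothing more can be done
None
```

The jig is open and handed in after about 16 s on the robot's clock: knob turned 72° anticlockwise, strap drawn back to its stop, leaf held in the gripper at about 60° (from the bar's travel and the side camera), and the bracket still in its nest.

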